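Refill the empty lane of the barrel feeder

ROBOT

A 6-joint arm with a two-finger parallel gripper is mounted at the origin on a cart in front of the work surface, level with it; the furniture and walls round the work are solid. World frame = base frame: x ahead of the robot, y to its left, z up, the work surface at z = 0. Lengths are in mm, angles in rad, forces in N, time in s.
With the tool pointing down it reaches from about 350 to 875 mm from the base axis. Payload 15.5 kg.
Tool frame: the origin (TCP) lies midway between the tips of the shut fingers; the grasp point (between the pads) lies 19 mm behind it; z points along the fingers, y is the line along which they close (so a half turn about z gives the same grasp; the last joint's range is limited). The gripper opens to 85 mm and grips with 20 to 120 N. Pads are 22 mm wide; open, the fingers measure 114 mm over their backs; the gripper's body (76 mm by 85 mm) begins 54 mm behind the grasp point. The pads swing forward as they close: fully open they stand 13 mm farther back than shut.
Start: joints at [1.016, 0.494, 1.345, -0, 1.302, -0.096], TCP at [277.351, 560.092, 231.277] pointing down, gripper open.
Joint ranges: [-2.91, 2.91], [-0.82, 2.16], [0.22, 2.67], [-1.22, 4.37], [0.12, 2.79], [-3.08, 3.08]. Speed limits (rad/s): [1.89, 1.89, 2.57, 3.01, 3.01, 3.01].

INTERFACE

Orientations are given as [roll, pitch, yaw] about the fixed x, y, z axes, in that order (R = Rz(yaw) Ry(pitch) Rx(roll)).
In Python, from plant import monitor, snapshot, env gives the robot as it stands. The module is installed in compiled form; this text tells all that it offers.
- The arm moves only by the tool step_arm, never from a script. Its arguments are lists of equal length, an entry for each row: "translation": the shift along the tool's x, y, z in m, a list of three; "twist": the turn about the tool's z in degrees; "hand": the finger opening in m, from 0 to 0.0854. A call has 1 to 8 rows; each row is the pose to reach, as a shift and turn from the pose commanded when the call began, along the tool's axes at that moment; what a row does not reach only later rows make up. A row lasts 1/8 s, in which the tool goes at most 62.5 mm and 10.7 degrees, less where a joint would pass 70% of its speed; a pose out of reach is approached as far as the arm can. A call with a gripper value outside its range is refused whole. The fingers move at their own pace and stop on an object; the grip force is fixed at half the most. Time passes only in rows, so rows that repeat a pose let the fingers close. It gives the time, the measured TCP pose, the force, the opening and the grip force at its end, in the units of the state.
- monitor.sense(): the state, without advancing time (a new reading comes with each control period).
- snapshot(name): name is "side" or "top" or "wrist"; returns a dict with "pixels" (420x560x3 uint8, red, green, blue), "depth" (420x560 float32, mm along the optical axis (not along the pixel's ray), 0 where there is no reading), "intrinsics" (3x3 intrinsics, pixels), "xyz" and "orientation" of the camera in the world. Camera axes: x right, y up, looking along -z (the intrinsics and any distortion apply to the point x, -y, -z); pixel columns grow to the right and rows downward; lengths in mm; the calibration is good to about 2 mm. A picture is of the moment at which its call begins.
- env.hand_in(): hands the job in; it is judged then, once.
The state is a dict: "time": time; "joint_positions": joint angles; "joint_vel": joint speeds; "joint_torque": joint torques, N m; "ee_pos": TCP position; "orientation": TCP orientation; "force": force on the tool from outside, world axes, zero at the start; "torque": the same for the moment, N m; "opening": finger opening in mm; "finger_force": force on a finger pad.
Only numpy, scipy, OpenCV 4.12 (cv2) and the standard library are available. Lean on these libraries where they do the work, as an engineer would, in place of code of your own. Each camera call takes 0.05 s, during which the arm holds its last target. There are 200 camera calls.

TASK

Find the lane of the sloped feeder whose pocket at the stop is empty. Set the spare brass barrel upright in the open upper half of that lane, then push it down the lane, under the strap, until it rests against the stop; leave the two barrels already in the feeder where they are.

Things in the scene. Friction and masses are not known exactly. Their poses are not given: they have to be found in the camera images.
- spare_center (a point): centre of the spare brass stand-off barrel: a plain solid cylinder 36 mm in diameter and 32 mm tall, 0.1 to 0.2 kg, standing upright and alone on the table to the right (-y) of the feeder, near the table's front edge, so 16 mm above its underside; z is its axis. It is the only barrel outside the feeder. It does not slide on the lanes by itself, friction holds it.
- barrel_a_center (a point): centre of one of the two barrels (same shape and size as the spare) that already rest in a pocket of the feeder. Not to be moved.
- barrel_b_center (a point): centre of the other barrel that already rests in a pocket of the feeder. Not to be moved.
- feeder: the feeder: a grey metal chute fixed to the table, base 236 x 186 mm, origin at the centre of its underside, x pointing downhill (seen from above), z up. Three lanes side by side slope down at 10 degrees, away from the robot. Two of its three pockets hold a barrel, one (it varies) is empty.
- track: the feeder's sloped track: origin on the middle lane's floor, x straight down the lane, y across to the left, z square to the lane floor. Lanes are 50 mm apart and 42 mm wide inside; the walls between them are 8 mm thick and only 10 mm high above the floor, so a barrel stands 22 mm proud of them. The floor runs to 108 mm uphill of the origin, where it is open.
- pocket_right (a point): where the centre of a barrel is when it rests against the stop of the right lane (at the -y side of the track); axes as the track; the lane floor is 16 mm below. The stop, a steel bar 18 mm high across the lanes, has its face 18 mm further down the lane. A keeper strap, 12 mm wide, crosses all lanes straight above the pocket points, 40 to 43 mm above the floor: a barrel passes under it, and when home sticks out 12 mm uphill of it.
- entry_right (a point): point in the open upper half of the right lane, 135 mm uphill of its pocket point along the lane and 16 mm above the lane floor, where the centre of a barrel set down there would be. Axes as the track.
- pocket_middle (a point): where the centre of a barrel is when it rests against the stop of the middle lane (in the middle); axes as the track; the lane floor is 16 mm below.
- entry_middle (a point): point in the open upper half of the middle lane, 135 mm uphill of its pocket point along the lane and 16 mm above the lane floor, where the centre of a barrel set down there would be. Axes as the track.
- pocket_left (a point): where the centre of a barrel is when it rests against the stop of the left lane (at the +y side of the track); axes as the track; the lane floor is 16 mm below.
- entry_left (a point): point in the open upper half of the left lane, 135 mm uphill of its pocket point along the lane and 16 mm above the lane floor, where the centre of a barrel set down there would be. Axes as the track.
Things that resemble listed ones, but are neither listed nor needed, are in the scene too. What is shaped like the part that bears spare_center but pink or turquoise is not meant.

How it is judged (in metres and radians):
On the way:
1. the spare barrel stands on the floor of a lane, in its open upper half (((x of spare_center in the frame of entry_right between -0.05 and 0.075 m and y of spare_center in the frame of entry_right between -0.008 and 0.008 m and z of spare_center in the frame of entry_right between -0.006 and 0.006 m) or (x of spare_center in the frame of entry_middle between -0.05 and 0.075 m and y of spare_center in the frame of entry_middle between -0.008 and 0.008 m and z of spare_center in the frame of entry_middle between -0.006 and 0.006 m) or (x of spare_center in the frame of entry_left between -0.05 and 0.075 m and y of spare_center in the frame of entry_left between -0.008 and 0.008 m and z of spare_center in the frame of entry_left between -0.006 and 0.006 m))), for 0.2 s.
At the end, for the whole second after the job is handed in: the spare barrel stands flat on the lane floor in the pocket that was empty, its centre within 4 mm along the lane of where it touches the stop, at rest; the other two barrels are within 8 mm of where they began (((x of spare_center in the frame of pocket_right between -0.004 and 0.004 m and y of spare_center in the frame of pocket_right between -0.006 and 0.006 m and z of spare_center in the frame of pocket_right between -0.004 and 0.004 m) or (x of spare_center in the frame of pocket_middle between -0.004 and 0.004 m and y of spare_center in the frame of pocket_middle between -0.006 and 0.006 m and z of spare_center in the frame of pocket_middle between -0.004 and 0.004 m) or (x of spare_center in the frame of pocket_left between -0.004 and 0.004 m and y of spare_center in the frame of pocket_left between -0.006 and 0.006 m and z of spare_center in the frame of pocket_left between -0.004 and 0.004 m)) and angle between the z axis of spare_center and the z axis of pocket_middle, either way round below 0.08 rad and linear speed of spare below 0.01 m/s and distance of each of barrel_a_center, barrel_b_center from where it was at the start of the episode below 0.008 m).
It fails at once if a barrel that was already in its pocket is displaced by more than 15 mm (distance of any of barrel_a_center, barrel_b_center from where it was at the start of the episode above 0.015 m).
It also fails if it takes over 48 s, if anything falls off the work surface, if the arm or the gripper's body presses on something with over 40 N, if the wrist force passes 120 N, or if a joint passes its speed limit or range.

## Working session

There is one attempt and no reset: what is moved stays moved. The work goes in short steps, Python scripts to look and compute and a tool call to move; the robot and the scene stay as the last step left them, time stands still between calls to the robot, and variables do not carry over. Pictures are saved under pics/ and viewed, at most 10 in all, crops included, and the job is handed in when it is done.

Besides the shell and the picture viewer there is one more tool, called after "Request:" as a command line: name --pt "numbers of a row" for each row, then --argument value for the rest. step_arm: Moves the arm, as the interface text tells. Its arguments: {"type":"object","properties":{"translation":{"type":"array","items":{"type":"array","items":{"type":"number"}}},"twist":{"type":"array","items":{"type":"number"}},"hand":{"type":"array","items":{"type":"number"}}},"required":["translation","twist","hand"]}

```bash
mkdir -p pics
cat > h.py <<'E'
import numpy as np,cv2
from scipy.spatial.transform import Rotation as R
from plant import monitor,snapshot,env
def rot(o):
    o=np.array(o,float)
    return o if o.shape==(3,3) else (R.from_quat(o).as_matrix() if o.size==4 else R.from_euler('xyz',o).as_matrix())
def shot(n,f):
    s=snapshot(n); cv2.imwrite('pics/'+f+'.png',s['pixels'][:,:,::-1]); np.savez('pics/'+f+'.npz',**{k:np.array(v) for k,v in s.items()}); return s
def load(f): return np.load('pics/'+f+'.npz')
def cloud(s):
    K=s['intrinsics'];d=s['depth'];v,u=np.indices(d.shape)
    p=np.stack([(u-K[0,2])/K[0,0]*d,-(v-K[1,2])/K[1,1]*d,-d],-1)
    return p@rot(s['orientation']).T+np.array(s['xyz'])
E
python3 - <<'E'
from h import *
a=[shot(n,n+'1') for n in('top','side')]
for s in a: print({k:np.array(v).tolist() for k,v in s.items() if k not in('pixels','depth')}, (s['depth']>0).mean())
print(monitor.sense())
E
```

```text
{'intrinsics': [[421.5469918884708, 0.0, 277.7612811697611], [0.0, 421.5469918884708, 206.28587264752719], [0.0, 0.0, 1.0]], 'xyz': [481.3101340031182, 36.06140196821157, 932.4230966940315], 'orientation': [0.03423486432108214, 0.0011569504653075047, -1.5635405084312632]} 0.9960969387755102
{'intrinsics': [[418.9289587875947, 0.0, 284.0382330899454], [0.0, 418.9289587875947, 211.24871583980743], [0.0, 0.0, 1.0]], 'xyz': [315.7755395169655, -653.7002248447151, 502.2561623291203], 'orientation': [1.018940410315871, -0.012875620379273478, -0.30400214390812796]} 0.832155612244898
{'time': 0.1, 'joint_positions': array([ 1.01550270e+00,  4.94082907e-01,  1.34601974e+00,  1.46990502e-05,
        1.30250427e+00, -9.55392947e-02]), 'joint_vel': array([-0.00012624,  0.00109854, -0.00049655,  0.0012645 , -0.00062392,
        0.0012923 ]), 'joint_torque': array([ 2.37539796e-03, -8.83580804e+01, -3.84566295e+01,  6.54970972e-05,
        4.95442946e-03, -1.28468532e-04]), 'ee_pos': array([277.18746604, 559.83994754, 230.80034662]), 'orientation': array([-3.14058436e+00, -1.10859634e-04,  2.68183437e+00]), 'force': array([ 0.26874711, -0.45485537,  0.48675025]), 'torque': array([ 0.00744373, -0.01879109,  0.03003274]), 'finger_force': 0.0, 'opening': 85.23495198706571}
```

View pics/top1.png

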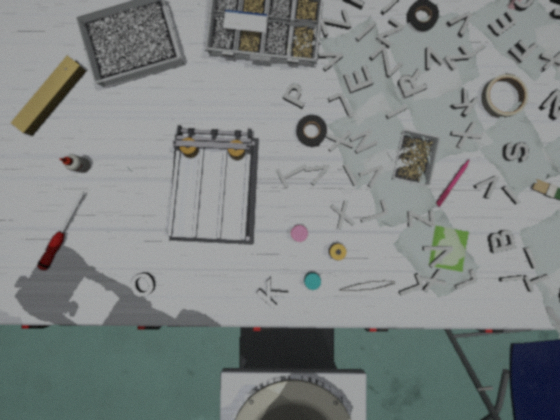

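View pics/side1.png

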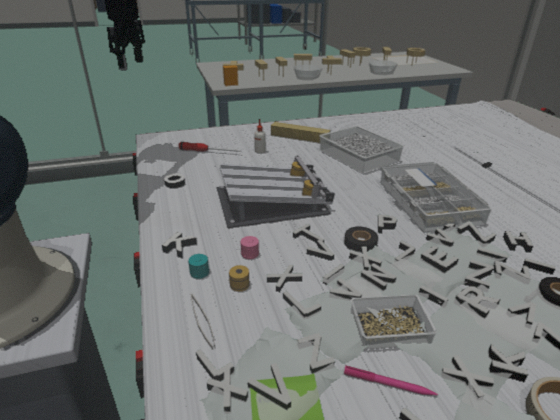

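Top view: the feeder is at px (213,185), with brass barrels in the left (188,147) and right (236,148) pockets, so the middle one looks empty. Three cylinders are candidates: pink (299,233), turquoise (313,281) and brass (338,252). Only the brass one fits; in the side view it is at (239,277). I'll confirm that in a crop and measure.

Run:
```python
from h import *
t=load('top1');s=load('side1')
cv2.imwrite('pics/crop.png',np.hstack([cv2.resize(t['pixels'][110:300,160:360,::-1],(400,380),interpolation=2),cv2.resize(s['pixels'][140:300,190:350,::-1],(380,380),interpolation=2)]))
def spare(f):
    q=load(f);P=cloud(q);h=cv2.cvtColor(q['pixels'],cv2.COLOR_RGB2HSV)
    m=(h[...,0]>12)&(h[...,0]<30)&(h[...,1]>90)
    return P,m
for f in('top1','side1'):
    P,m=spare(f)
    n,l,st,c=cv2.connectedComponentsWithStats(m.astype(np.uint8))
    for i in range(1,n):
        if st[i,4]>25:
            p=P[l==i];z=p[:,2]; top=p[z>np.percentile(z,60)-3]
            print(f,c[i].round(),st[i,4],p.mean(0).round(1),'z',np.percentile(z,[5,50,95]).round(1),'topmid',((top.min(0)+top.max(0))/2).round(1))
# spare top disc by height
P=cloud(t);
w=P[235:270,322:356].reshape(-1,3);k=w[w[:,2]>22];print('disc',len(k),k.mean(0),((k.min(0)+k.max(0))/2),np.ptp(k,0)); print('table z',np.median(w[w[:,2]<15,2]))
P2=cloud(s);w=P2[255:300,220:260].reshape(-1,3);k=w[w[:,2]>27];print('side disc',len(k),k.mean(0),(k.min(0)+k.max(0))/2,np.ptp(k,0))
# feeder heights along columns
for u in (188,200,213,223,236,248):
    print(u,[P[v,u].round(0).astype(int).tolist() for v in (137,142,150,165,180,195,210,225,235)])
for v in (175,200,225): print(v,[(u,P[v,u].round(0).astype(int).tolist()) for u in range(168,262,3)])
```

```text
top1 [253.   5.] 47 [942.8  93.   45.6] z [21.3 26.2 31.5] topmid [722.6  71.8 478.4]
top1 [48. 96.] 1918 [746.7 533.7  33.1] z [12.4 34.8 38.1] topmid [655.9 321.3 482.4]
top1 [188. 150.] 127 [624.8 222.3  69.3] z [52.  63.8 67.3] topmid [558.  139.6 497.4]
top1 [236. 153.] 102 [620.4 124.4  72.2] z [57.7 64.4 67.3] topmid [555.3  88.6 497.1]
top1 [337. 251.] 182 [417.1 -90.3  31.7] z [28.8 31.8 34. ] topmid [416.7 -90.6  32.6]
side1 [230.  75.] 281 [ 645.2 1133.5   65. ] z [24.7 63.  93. ] topmid [501.1 282.1 285.8]
side1 [287. 126.] 29 [713.9 558.7  34.4] z [33.2 34.5 35.9] topmid [715.7 555.9  34.9]
side1 [297. 169.] 114 [620.6 199.5  62.9] z [43.7 54.1 65.9] topmid [ 475.8 -207.2  279.7]
side1 [308. 187.] 103 [619.1 118.1  56.4] z [43.5 59.  65.3] topmid [622.5 124.   62.9]
side1 [239. 273.] 197 [414.  -99.3  33.6] z [28.8 31.4 32.7] topmid [ 373.2 -365.6  265.6]
side1 [239. 284.] 89 [ 412.1 -108.2   15.8] z [ 9.8 16.  21.8] topmid [ 413.9 -105.7   18.4]
side1 [555. 285.] 49 [ 942.3 -266.    12.5] z [ 4.9 13.5 17.7] topmid [ 937.1 -266.8   15.2]
side1 [549. 387.] 221 [ 765.4 -42
[... 2750 characters left out ...]
, [471, 254, 74]), (174, [471, 251, 63]), (177, [471, 245, 60]), (180, [471, 240, 58]), (183, [471, 233, 58]), (186, [471, 226, 61]), (189, [471, 221, 59]), (192, [471, 214, 63]), (195, [471, 206, 70]), (198, [471, 203, 56]), (201, [471, 196, 61]), (204, [471, 190, 59]), (207, [471, 183, 60]), (210, [471, 177, 59]), (213, [472, 171, 61]), (216, [472, 165, 60]), (219, [472, 157, 71]), (222, [472, 152, 61]), (225, [481, 36, 932]), (228, [472, 140, 57]), (231, [472, 134, 57]), (234, [481, 36, 932]), (237, [472, 121, 62]), (240, [472, 115, 60]), (243, [472, 108, 72]), (246, [471, 107, 7]), (249, [471, 100, 5]), (252, [471, 94, 5]), (255, [471, 87, -1]), (258, [472, 81, -1]), (261, [472, 74, 0])]
```

View pics/crop.png

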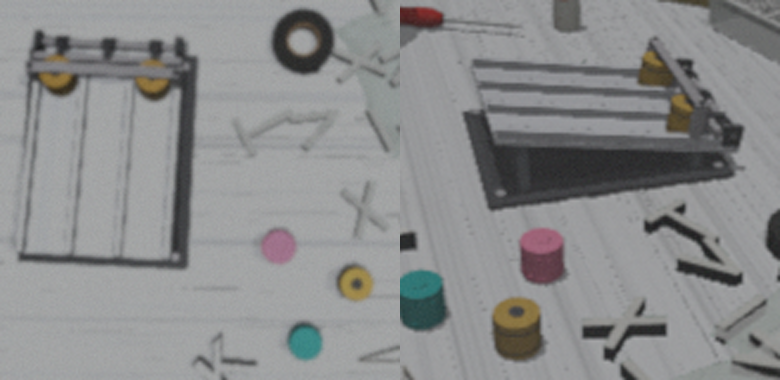

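The crop confirms it: the brass spare is at top-view px (338,252), and the middle pocket is empty. Moving over the feeder for a close look on the way.

Request:
step_arm --pt "-0.044 -0.031 -0.01" --pt "-0.088 -0.062 -0.02" --pt "-0.132 -0.094 -0.03" --pt "-0.176 -0.125 -0.04" --pt "-0.22 -0.157 -0.05" --pt "-0.264 -0.188 -0.06" --pt "-0.308 -0.22 -0.06" --pt "-0.35 -0.25 -0.06" --twist '[8, 16, 24, 32, 40, 48, 56, 63.6]' --hand '[0.0854, 0.0854, 0.0854, 0.0854, 0.0854, 0.0854, 0.0854, 0.0854]'

```text
time: 1.1
ee_pos: [480.6, 179.0, 291.3]
orientation: [3.142, -0.0, 1.567]
force: [1.4, 0.0, 0.0]
opening: 85.8
finger_force: 0.0
```

Run:
```python
from h import *
w=shot('wrist','w1'); s=monitor.sense(); print(s['time'],s['ee_pos'],s['orientation'],s['joint_positions'],w['xyz'],w['orientation'])
```

```text
1.15 [483.07508432 174.66093479 291.17113022] [3.14055123e+00 2.09521915e-03 1.55793340e+00] [ 0.2321509   0.27782256  1.52763069 -0.00234994  1.33563794  0.24555969] [480.70349012 246.83537039 434.36512249] [-0.27119468  0.0014747  -0.00332047]
```

View pics/w1.png

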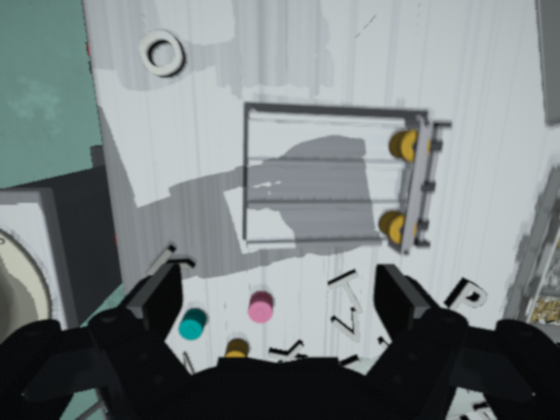

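The wrist view shows the feeder with walls at rows ~115, 158, 200 and 242. The barrels are at (405,145) and (397,227), the strap is at column ~418, and the middle lane (row ~180) is empty. Next I'll fit the track from this depth image.

```bash
cat > fit.py <<'E'
from h import *
from scipy.optimize import minimize
def run(f,ybox):
    P=cloud(load(f)).reshape(-1,3)
    P=P[(P[:,0]>435)&(P[:,0]<690)&(P[:,1]>ybox[0])&(P[:,1]<ybox[1])&(P[:,2]<200)]
    F=P[(P[:,0]<600)&(P[:,2]>25)]
    a=None;m=np.ones(len(F),bool)
    for i in range(8):
        A=np.c_[F[:,:2],np.ones(len(F))];a=np.linalg.lstsq(A[m],F[m,2],rcond=None)[0]
        r=F[:,2]-A@a; m=(r<2.5)&(r>-5)
    print(f,'slope',np.degrees(np.arctan(np.hypot(*a[:2]))),'dir',np.arctan2(-a[1],-a[0]),'std',r[m].std(),'floor z at 500,180',a@[500,180,1])
    W=F[(r>6)&(r<13)]
    # wall lines: y=c+k x, spacing 50
    def cost(q): 
        d=W[:,1]-q[0]-q[1]*(W[:,0]-520); d=(d+25+50)%50-25   # wall at d=0
        return np.minimum(d**2,64).sum()
    q=min((minimize(cost,[c,k],method='Nelder-Mead') for c in np.arange(195,215,4) for k in(-.04,0,.04)),key=lambda s:s.fun)
    print('wall near y',q.x,'rms',np.sqrt(q.fun/len(W)),len(W),'middle lane y at x=520:',q.x[0]-25)
    rr=P[:,2]-np.c_[P[:,:2],np.ones(len(P))]@a
    lane=abs(P[:,1]-(q.x[0]-25+q.x[1]*(P[:,0]-520)))<17
    for lo,hi,n in((36,50,'strap'),(13,24,'stop'),(-4,4,'floor')):
        s=P[lane&(rr>lo)&(rr<hi)]
        if len(s)>10: print(n,len(s),np.percentile(s[:,0],[2,10,50,90,98]).round(1),'h',np.median(rr[lane&(rr>lo)&(rr<hi)]).round(1),'z',np.median(s[:,2]).round(1))
run('w1',(85,275));run('top1',(85,275))
E
python3 fit.py
```

```text
w1 slope 10.086268082285908 dir -0.03738758625343184 std 0.7776674788457107 floor z at 500,180 55.14427481063386
wall near y [ 2.05307213e+02 -3.89790870e-02] rms 2.39148357967937 3694 middle lane y at x=520: 180.3072134361297
strap 307 [628.9 629.9 634.5 639.7 640.8] h 43.5 z 74.7
stop 292 [652.8 654.4 665.2 670.6 672.9] h 18.1 z 44.1
floor 4577 [446.1 460.5 539.  626.7 645.3] h 0.0 z 48.3
top1 slope 9.982499907444698 dir -0.046475555651173006 std 1.3526307476653163 floor z at 500,180 54.38477742575893
wall near y [ 2.05502654e+02 -4.16990193e-02] rms 2.424626373388951 1157 middle lane y at x=520: 180.5026544013756
strap 97 [630.8 631.2 637.1 641.6 642.2] h 43.7 z 74.2
stop 143 [649.3 651.1 659.7 673.  675.5] h 18.2 z 44.8
floor 1485 [446.9 463.  538.6 621.  644.9] h 0.3 z 48.0
```

Request:
step_arm --pt "-0.05 -0.015 0.0" --pt "-0.1 -0.03 0.0" --pt "-0.15 -0.045 0.01" --pt "-0.2 -0.06 0.03" --pt "-0.25 -0.066 0.06" --pt "-0.28 -0.066 0.1" --pt "-0.3 -0.066 0.12" --pt "-0.3 -0.066 0.12" --twist '[0, 0, 0, 0, 0, 0, 0, 0]' --hand '[0.0854, 0.0854, 0.0854, 0.0854, 0.0854, 0.0854, 0.0854, 0.0854]'

```text
time: 2.15
ee_pos: [413.5, -119.9, 170.1]
orientation: [-3.139, -0.001, 1.57]
force: [-0.2, 0.7, -0.6]
opening: 85.8
finger_force: 0.0
```

Run:
```python
from h import *
w=shot('wrist','w2'); s=monitor.sense(); print(s['time'],s['ee_pos'],s['orientation'],w['xyz'],w['orientation'])
```

```text
2.2 [ 413.97167179 -119.31384232  171.00915588] [-3.14016515e+00 -7.33565314e-04  1.57055062e+00] [413.84498901 -52.21943766 313.25943061] [-0.27005854  0.00415034 -0.00055397]
```

View pics/w2.png

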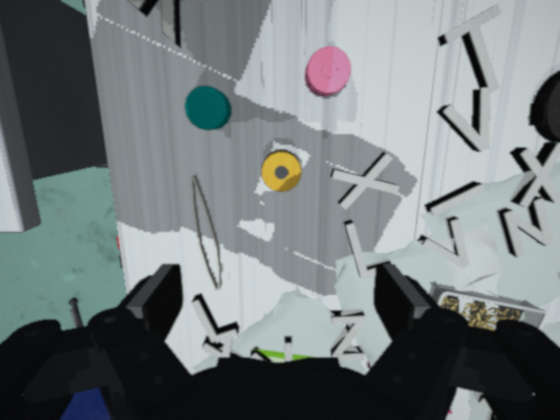

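The w2 view shows the brass spare at (281,172), clear on both sides along x. Its nearest neighbours are turquoise (208,107) and a cross letter at (365,182). I'll measure its top disc.

Run:
```python
from h import *
q=load('w2');P=cloud(q);h=cv2.cvtColor(q['pixels'],cv2.COLOR_RGB2HSV)
m=((h[...,0]>12)&(h[...,0]<30)&(h[...,1]>90)); m[:140]=0;m[205:]=0;m[:,:255]=0;m[:,310:]=0
c,(r)=cv2.minEnclosingCircle(np.argwhere(m)[:,::-1].astype(np.float32));print(c,r)
p=P[m];t=p[p[:,2]>26];print(len(t),np.median(t[:,2]),(np.percentile(t,1,axis=0)+np.percentile(t,99,axis=0))/2,np.ptp(t,axis=0))
b=P[120:220,230:340].reshape(-1,3);print('table',np.median(b[:,2]))
x=P[150:215,310:400].reshape(-1,3);x=x[(x[:,2]>5)];print('cross xmin,z',np.percentile(x,2,axis=0),np.percentile(x,98,axis=0))
```

```text
(280.8313293457031, 170.67469787597656) 20.342395782470703
1129 32.4078938053014 [415.08640553 -91.50555228  30.64174988] [ 34.26801215  56.93383967 287.20467898]
table 0.2371435755530058
cross xmin,z [ 463.53846823 -125.85112028    6.03165715] [523.17278951 -78.16885357  16.19263148]
```

Request:
step_arm --pt "0.028 0.0015 0.02" --pt "0.028 0.0015 0.06" --pt "0.028 0.0015 0.1" --pt "0.028 0.0015 0.135" --pt "0.028 0.0015 0.155" --pt "0.028 0.0015 0.166" --pt "0.028 0.0015 0.166" --twist '[2.3, 2.3, 2.3, 2.3, 2.3, 2.3, 2.3]' --hand '[0.06, 0.06, 0.06, 0.06, 0.06, 0.06, 0.06]'

```text
time: 3.08
ee_pos: [416.1, -90.9, 5.5]
orientation: [3.142, -0.0, 1.532]
force: [-0.6, -0.0, -0.4]
opening: 59.8
finger_force: 0.0
```

Request:
step_arm --pt "0 0 0" --pt "0 0 0" --pt "0 0 0" --pt "0 0 0" --pt "0 0 0" --twist '[0, 0, 0, 0, 0]' --hand '[0.045, 0.03, 0.02, 0.02, 0.02]'

```text
time: 3.7
ee_pos: [416.4, -91.4, 6.3]
orientation: [3.14, 0.001, 1.531]
force: [0.0, 2.4, 15.5]
opening: 34.5
finger_force: 58.1
```

Request:
step_arm --pt "0 0 -0.02" --pt "0 0 -0.06" --pt "0.02 0.005 -0.11" --pt "0.06 0.018 -0.14" --pt "0.11 0.035 -0.14" --pt "0.16 0.05 -0.14" --pt "0.21 0.067 -0.14" --pt "0.25 0.08 -0.14" --twist '[0, 0, 0, 0, 0, 0, 0, 0]' --hand '[0.02, 0.02, 0.02, 0.02, 0.02, 0.02, 0.02, 0.02]'

```text
time: 4.7
ee_pos: [505.9, 157.4, 146.0]
orientation: [3.141, -0.0, 1.532]
force: [-0.4, 0.0, -1.3]
opening: 34.4
finger_force: 60.1
```

Request:
step_arm --pt "0.0257 0.008 0" --pt "0.0257 0.008 0" --pt "0.0257 0.008 0" --twist '[0, 0, 0]' --hand '[0.02, 0.02, 0.02]'

```text
time: 5.08
ee_pos: [514.1, 180.2, 145.5]
orientation: [-3.141, 0.0, 1.532]
force: [-1.0, -0.6, -1.7]
opening: 34.2
finger_force: 60.1
```

Run:
```python
from h import *
w=shot('wrist','w3'); t=shot('top','top3'); si=shot('side','side3'); s=monitor.sense(); print(s['time'],s['ee_pos'],s['orientation'],s['opening'],s['force'])
a=cv2.resize(si['pixels'][90:230,180:360,::-1],(463,360),interpolation=2); b=cv2.resize(w['pixels'][:,:,::-1],(320,240))
im=np.zeros((360,783,3),np.uint8); im[:,:463]=a; im[:240,463:]=b; cv2.imwrite('pics/c3.png',im)
```

```text
5.225 [514.28563513 179.92079718 145.46434769] [-3.14144712e+00  8.24845260e-05  1.53067015e+00] 34.38904134324512 [ 0.12517654 -0.20759637 -1.40373082]
```

View pics/c3.png

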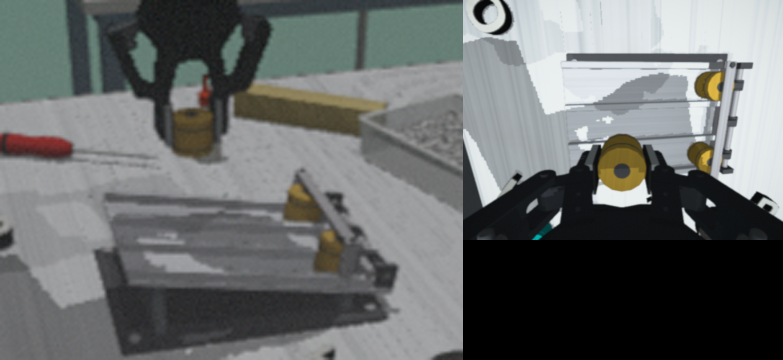

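The barrel is held upright between the fingers; in the wrist picture it is at about (280,285) full-scale. I'll measure its exact position relative to the TCP and to the lane.

Run:
```python
from h import *
q=load('w3');P=cloud(q);h=cv2.cvtColor(q['pixels'],cv2.COLOR_RGB2HSV)
m=(h[...,0]>12)&(h[...,0]<30)&(h[...,1]>90); m[:225]=0;m[:,:220]=0;m[:,340:]=0
p=P[m];print(len(p),np.percentile(p[:,2],[1,5,20,50,80,95]))
zt=np.percentile(p[:,2],85)
# include dark hole: disc pixels near top height
t=p[abs(p[:,2]-zt)<3]; 
side=p[p[:,2]<zt-6]
print('top',len(t),zt,np.percentile(t,[2,98],axis=0).round(1).tolist())
# circle fit to the side wall (radius 18)
from scipy.optimize import least_squares
f=least_squares(lambda c:np.hypot(side[:,0]-c[0],side[:,1]-c[1])-18,[514,180],loss='soft_l1');print('side circle',len(side),f.x,np.abs(f.fun).mean(),'zmin',np.percentile(side[:,2],2))
```

```text
6032 [146.44788143 151.49308351 167.70714718 171.28935394 171.89357515
 172.45210779]
top 4701 172.0104975277625 [[497.5, 164.7, 169.9], [529.8, 196.3, 172.8]]
side circle 1080 [513.62543969 179.15179491] 0.20037845072378577 zmin 144.1046101078287
```

```bash
sed -i '$d' fit.py; echo "run('w3',(150,275))" >> fit.py; python3 fit.py
```

```text
w3 slope 10.118039232034631 dir -0.03740371382600511 std 0.6789232887993403 floor z at 500,180 55.28817058340887
wall near y [ 2.05377701e+02 -3.88720679e-02] rms 2.3596613638576303 6572 middle lane y at x=520: 180.3777010042338
strap 778 [629.3 630.  634.7 640.  641.2] h 43.6 z 74.7
stop 523 [656.1 659.8 666.4 670.7 673.1] h 16.8 z 42.3
floor 10785 [446.9 460.5 536.9 625.2 644.8] h -0.0 z 48.7
```

Request:
step_arm --pt "0.0008 0 0.03" --pt "0.0008 0 0.06" --pt "0.0008 0 0.075" --pt "0.0008 0 0.08" --pt "0.0008 0 0.083" --pt "0.0008 0 0.083" --twist '[0, 0, 0, 0, 0, 0]' --hand '[0.02, 0.02, 0.02, 0.02, 0.02, 0.02]'

```text
time: 5.98
ee_pos: [514.9, 181.5, 62.8]
orientation: [3.141, -0.0, 1.532]
force: [-1.2, -0.7, -2.0]
opening: 34.5
finger_force: 60.1
```

Request:
step_arm --pt "0 0 0.001" --pt "0 0 0.001" --pt "0 0 0.001" --pt "0 0 0.001" --pt "0 0 0.001" --pt "0 0 0.001" --twist '[0, 0, 0, 0, 0, 0]' --hand '[0.034, 0.038, 0.042, 0.05, 0.06, 0.06]'

```text
time: 6.72
ee_pos: [514.6, 181.5, 61.3]
orientation: [-3.142, 0.0, 1.532]
force: [-0.4, 0.3, -0.4]
opening: 60.2
finger_force: 0.0
```

Request:
step_arm --pt "0 0 -0.01" --pt "0 0 -0.03" --pt "0 0 -0.055" --pt "0 -0.02 -0.08" --pt "0 -0.05 -0.08" --pt "0 -0.07 -0.08" --pt "0 -0.07 -0.08" --twist '[0, 0, 0, 0, 0, 0, 0]' --hand '[0.06, 0.06, 0.06, 0.04, 0.02, 0.0, 0.0]'

```text
time: 7.6
ee_pos: [443.6, 184.3, 142.0]
orientation: [-3.141, 0.0, 1.532]
force: [0.4, 0.7, -0.2]
opening: -0.1
finger_force: 0.0
```

Run:
```python
from h import *
w=shot('wrist','w4'); s=monitor.sense(); print(s['time'],s['ee_pos'],s['orientation'],s['opening'],s['force'])
P=cloud(w);h=cv2.cvtColor(w['pixels'],cv2.COLOR_RGB2HSV)
m=((h[...,0]>12)&(h[...,0]<30)&(h[...,1]>90)).astype(np.uint8)
n,l,st,c=cv2.connectedComponentsWithStats(m)
for i in range(1,n):
    p=P[l==i]
    if st[i,4]>300: 
        zf=55.2-.178*(p[:,0]-500)
        t=p[p[:,2]-zf>27.5]; print(c[i],len(p),np.median((p[:,2]-zf)), len(t), np.percentile(t,[2,98],axis=0).round(1).tolist(), 'slope',np.degrees(np.arctan(np.polyfit(t[:,0],t[:,2],1)[0])) if len(t)>10 else 0)
```

```text
7.65 [444.85501315 184.36816705 141.92808368] [ 3.14071781e+00 -1.80770643e-04  1.53209537e+00] 0.11618786249022331 [ 0.43670303 -0.76545622  0.42670346]
[531.6771247  152.17394758] 2518 27.256750940322846 1247 [[616.7, 209.5, 61.4], [638.0, 242.6, 67.5]] slope -48.52125570627441
[384.11408615 225.52774544] 2577 32.04942030474062 1865 [[501.9, 165.8, 80.9], [534.2, 197.9, 87.5]] slope -39.800117547974814
[507.48522622 277.02354571] 2166 26.665507253540753 1044 [[613.0, 110.7, 61.0], [636.3, 143.2, 73.0]] slope -47.91345326822355
```

View pics/w4.png

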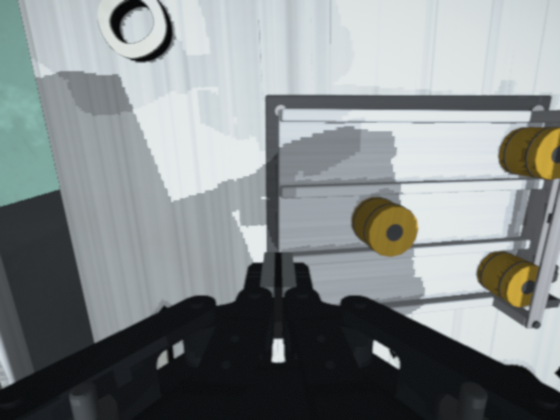

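The barrel stands flat in the middle lane at px (388,225): its top is 32 mm above the floor and its centre about (515,181.5). The fingers are shut and uphill of it, so I'll lower them behind it.

Request:
step_arm --pt "-0.001 0.024 0.02" --pt "-0.001 0.024 0.05" --pt "-0.001 0.024 0.068" --pt "-0.001 0.024 0.076" --pt "-0.001 0.024 0.076" --twist '[0, 0, 0, 0, 0]' --hand '[0, 0, 0, 0, 0]'

```text
time: 8.28
ee_pos: [469.0, 182.3, 65.2]
orientation: [-3.141, 0.0, 1.531]
force: [0.1, 0.3, -0.1]
opening: 0.2
finger_force: 0.0
```

Request:
step_arm --pt "0 0.01 0.0018" --pt "0 0.02 0.0036" --pt "0 0.03 0.0053" --pt "0 0.042 0.0075" --pt "0 0.055 0.0098" --pt "0 0.068 0.0121" --pt "0 0.081 0.0144" --pt "0 0.09 0.016" --twist '[0, 0, 0, 0, 0, 0, 0, 0]' --hand '[0, 0, 0, 0, 0, 0, 0, 0]'

```text
time: 9.28
ee_pos: [559.4, 178.7, 49.0]
orientation: [3.141, -0.0, 1.532]
force: [-0.6, -0.3, 1.2]
opening: 0.3
finger_force: 0.4
```

Run:
```python
from h import *
w=shot('wrist','w5'); s=monitor.sense(); print(s['time'],s['ee_pos'],s['force'])
P=cloud(w);h=cv2.cvtColor(w['pixels'],cv2.COLOR_RGB2HSV)
m=((h[...,0]>12)&(h[...,0]<30)&(h[...,1]>90)).astype(np.uint8)
n,l,st,c=cv2.connectedComponentsWithStats(m)
for i in range(1,n):
    p=P[l==i]
    if st[i,4]>200:
        hh=p[:,2]-55.2+.178*(p[:,0]-500); t=p[hh>30]
        if len(t)>10: print(c[i],len(p),np.percentile(hh,95),np.percentile(t,[2,98],axis=0).round(1).tolist())
```

```text
9.325 [560.34170082 178.68556639  49.00622222] [ 1.31877451 -0.41721132 -0.11974425]
[432.22040441 165.26875   ] 5440 33.81006859970365 [[617.9, 210.2, 63.2], [637.3, 242.4, 73.6]]
[346.92693662 268.44476232] 4544 33.56505992358729 [[575.7, 172.0, 68.2], [607.9, 195.0, 97.0]]
[384.38888889 352.8125    ] 288 76.07246459503983 [[561.9, 169.3, 99.9], [594.9, 246.5, 192.1]]
```

View pics/w5.png

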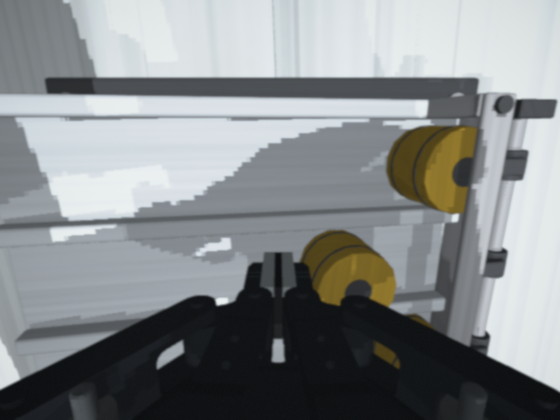

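The w5 view shows the spare at (355,275) upright in the middle lane, just ahead of the shut fingers and about 41 mm short of home. Continuing slowly.

Request:
step_arm --pt "0 0.008 0.0014" --pt "0 0.016 0.0028" --pt "0 0.022 0.0039" --pt "0 0.028 0.005" --pt "0 0.032 0.0057" --pt "0 0.036 0.0064" --pt "0 0.036 0.0064" --twist '[0, 0, 0, 0, 0, 0, 0]' --hand '[0, 0, 0, 0, 0, 0, 0]'

```text
time: 10.2
ee_pos: [594.8, 177.4, 42.8]
orientation: [3.141, -0.0, 1.532]
force: [-0.6, -0.0, -0.2]
opening: -0.3
finger_force: 0.0
```

Request:
step_arm --pt "0 0.001 0.0002" --pt "0 0.002 0.0004" --pt "0 0.002 0.0004" --twist '[0, 0, 0]' --hand '[0, 0, 0]'

```text
time: 10.58
ee_pos: [596.5, 177.3, 42.5]
orientation: [3.142, -0.0, 1.532]
force: [-0.0, 0.0, -0.0]
opening: -0.0
finger_force: 0.1
```

```bash
cat > m.py <<'E'
from h import *
import sys
w=shot('wrist',sys.argv[1]); s=monitor.sense(); print(s['time'],s['ee_pos'],s['force'])
P=cloud(w);h=cv2.cvtColor(w['pixels'],cv2.COLOR_RGB2HSV)
m=((h[...,0]>12)&(h[...,0]<30)&(h[...,1]>90)).astype(np.uint8)
n,l,st,c=cv2.connectedComponentsWithStats(m)
for i in range(1,n):
    p=P[l==i]
    if st[i,4]>200:
        hh=p[:,2]-55.2+.178*(p[:,0]-500); t=p[(hh>28)&(hh<37)]
        if len(t)>10: print(c[i].round(),len(p),np.percentile(t,[1,2,98],axis=0).round(1).tolist())
E
python3 m.py w6
```

```text
10.625 [596.48919173 177.28700222  42.50973842] [ 0.06999992 -0.09738735  0.24361395]
[347. 168.] 4219 [[617.6, 209.9, 62.1], [617.9, 210.6, 62.5], [634.4, 241.9, 67.4]]
[412. 173.] 345 [[648.1, 215.5, 59.8], [648.4, 216.2, 60.0], [652.3, 233.4, 62.8]]
[336. 265.] 3355 [[612.0, 172.8, 61.1], [612.7, 173.5, 61.9], [632.7, 193.8, 67.9]]
```

Request:
step_arm --pt "0 0.001 0.0002" --pt "0 0.002 0.0004" --pt "0 0.003 0.0005" --pt "0 0.003 0.0005" --twist '[0, 0, 0, 0]' --hand '[0, 0, 0, 0]'

```text
time: 11.12
ee_pos: [599.6, 177.1, 42.0]
orientation: [3.142, 0.0, 1.532]
force: [-0.3, 0.2, -0.2]
opening: 0.2
finger_force: 0.0
```

Request:
step_arm --pt "0 0.0008 0.0001" --pt "0 0.0008 0.0001" --twist '[0, 0]' --hand '[0, 0]'

```text
time: 11.38
ee_pos: [600.3, 177.2, 41.9]
orientation: [-3.142, -0.0, 1.532]
force: [-0.4, -0.1, 0.2]
opening: -0.0
finger_force: 0.1
```

Request:
step_arm --pt "0 0.0008 0.0001" --pt "0 0.0008 0.0001" --twist '[0, 0]' --hand '[0, 0]'

```text
time: 11.62
ee_pos: [601.1, 177.1, 41.8]
orientation: [-3.142, 0.0, 1.532]
force: [-0.5, 0.1, -0.2]
opening: 0.2
finger_force: 0.2
```

Request:
step_arm --pt "0 0.0008 0.0001" --pt "0 0.0008 0.0001" --twist '[0, 0]' --hand '[0, 0]'

```text
time: 11.88
ee_pos: [601.4, 177.1, 41.6]
orientation: [-3.141, 0.0, 1.532]
force: [-4.1, 0.6, 0.8]
opening: 0.3
finger_force: 2.0
```

```bash
python3 m.py w7
```

```text
11.925 [601.51505859 177.11566206  41.6283665 ] [-4.61241812  0.05013626  1.58797868]
[335. 168.] 4040 [[617.7, 209.9, 62.3], [618.0, 210.7, 62.8], [634.0, 241.8, 67.5]]
[400. 173.] 431 [[647.8, 215.2, 60.0], [647.9, 215.6, 60.1], [652.3, 234.2, 62.8]]
[331. 265.] 2879 [[616.8, 172.6, 60.9], [617.3, 173.1, 61.5], [632.5, 193.5, 67.3]]
[389. 286.] 379 [[645.8, 167.8, 59.7], [646.0, 168.0, 60.1], [650.8, 185.8, 62.8]]
```

Contact force has appeared right at the predicted stop position. One small confirming nudge, then back off.

Request:
step_arm --pt "0 0.0005 0.0" --pt "0 0.0005 0.0" --twist '[0, 0]' --hand '[0, 0]'

```text
time: 12.18
ee_pos: [601.6, 177.1, 41.5]
orientation: [-3.14, 0.0, 1.532]
force: [-7.0, 0.5, 3.2]
opening: -0.3
finger_force: 3.5
```

Request:
step_arm --pt "0 -0.005 -0.001" --pt "0 -0.02 -0.005" --pt "0 -0.05 -0.02" --pt "0 -0.08 -0.06" --pt "0 -0.09 -0.1" --pt "0 -0.09 -0.12" --pt "0 -0.09 -0.12" --twist '[0, 0, 0, 0, 0, 0, 0]' --hand '[0, 0, 0, 0, 0, 0, 0]'

```text
time: 13.05
ee_pos: [512.6, 180.9, 163.3]
orientation: [3.138, -0.001, 1.532]
force: [0.8, 0.6, -0.1]
opening: -0.1
finger_force: 0.0
```

```bash
python3 m.py w8
```

```text
13.1 [512.17895654 180.67120162 162.09224324] [-0.08553734  0.8278365  -1.77251162]
[422. 148.] 1609 [[617.2, 209.4, 62.0], [617.4, 210.0, 62.3], [635.9, 241.8, 67.4]]
[415. 208.] 1433 [[615.9, 160.2, 61.9], [616.1, 161.3, 62.3], [634.1, 192.9, 67.1]]
[408. 264.] 1386 [[613.3, 109.7, 61.4], [613.5, 110.6, 62.0], [632.1, 142.8, 67.2]]
```

View pics/w8.png

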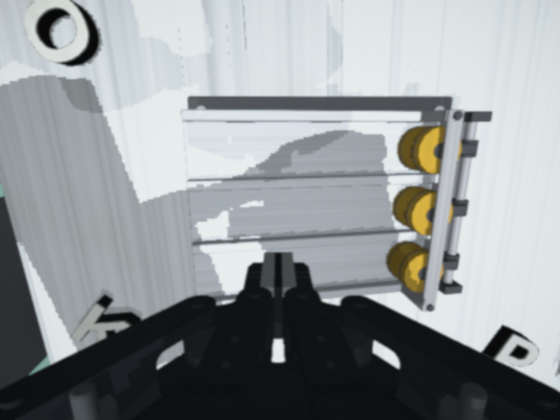

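All three barrels are in line at the stop, at px (422,148), (415,208) and (408,264). The spare agrees with its neighbours to under 1 mm.

```bash
python3 -c "
from plant import env
print(env.hand_in())"
```

```text
the job is handed in; nothing more can be done
None
```

I pushed the spare brass barrel down the empty middle lane until it rested against the stop, in line with its neighbours to within about 1 mm, and the other two barrels did not move measurably. The job is handed in; no verdict was shown.

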